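# Scan a specimen carrier with the fixed hand scanner and file it in the outgoing tray

### The job

Set the rectangular white specimen carrier with the handle fin on its lid squarely on the scan plate under the scanner's nose and let go, then squeeze the scanner's trigger fully against its fixed grip, hold it for about a second and release it while the carrier stands there. Then put the carrier flat down in the free bay of the outgoing tray, the one with the bare black liner. Keep the carrier upright, set it down rather than dropping it, and leave everything else where it stands.

Things in the scene. Friction and masses are not known exactly. Their poses are not given: they have to be found in the camera images.
- carrier: Loose sealed specimen carrier, 0.17 to 0.35 kg: white box 46 (x) x 96 (y) x 46 mm high, thin grey band, bar-code labels on its long sides. On its lid a centred upright fin 16 (x) x 60 (y) x 32 mm high to grip from above across the 16 mm, pads 58 to 70 mm above the origin (centre of the underside, z up). It and the canister stand on the left; either may be nearer. A half turn makes no difference.
- station: Fixed scanner station, place and yaw vary. Grey slab 330 x 150 x 8 mm from 270 mm before (-x, towards the robot) to 60 mm behind its origin, with the scan plate, and a steel column of 28 mm diameter, 26 mm behind the origin, that holds the scanner. Origin on the table, z up, -x the way the nose points.
- plate (a point): Centre of the top face of the scan plate, a white plate 76 (x) x 120 (y) mm whose top is 12 mm above the table, 205 mm in front of the station's origin. Axes as the station's. The carrier stands here with its long (y) side along the plate's y, either way round.
- grip: Fixed pistol scanner clamped upside down, nose pointing down at the plate. Origin where grip and head axes cross, 150 mm above the table; -x towards the nose, y across, +z up the grip, leaning 35 deg (0.61 rad) from vertical towards the nose. Head 150 x 52 x 46 mm: x -90 to +60, z within 25 mm. Grip: x -12 to +16 mm, 30 mm wide, free end at z = 88 mm. Trigger on its -x side.
- trigger (a joint): Angle of the sprung trigger, rad: 0 at rest, 0.28 fully squeezed (stop); squeezed counts beyond 0.18, released below 0.05. The spring takes 2 N at the pads at first, 8 N at the stop, and returns it to 0. Black blade 47 x 18 x 8 mm on the grip's nose side, hinged near the head (at x = -15, z = 28 mm of the grip frame, axis y), its free end towards the grip's end.
- squeeze (a point): Fixed point at x = -2.5, z = 64 mm of the grip frame, axes as the grip's: midway between the pads when the trigger is fully squeezed. Straddle grip and trigger from the free end, tool along the grip's -z, closing along x, one finger behind the grip, one before the trigger: here trigger front to grip back is 47 mm at rest, 37 mm squeezed; the blade's end reaches 35 mm to -x of the grip frame.
- trigger_tip (a point): Middle of the trigger blade's free end, moving with it; at rest at x = -31, z = 72 mm of the grip frame.
- tray: Fixed grey outgoing tray 190 (x) x 118 (y) x 22 mm high on the right of the table, walls and floor 4 mm, with three bays side by side along x, each about 58 x 110 mm inside, at -62, 0 and +62 mm. Origin: centre of the underside, z up. Two bays hold flat boxes, one is free; which one varies.
- bay: Fixed black rubber liner 52 x 104 x 2 mm in the middle of the free bay; origin at the centre of its underside, on the tray's floor (4 mm above the table). x and y as the tray's. The carrier stands here with its y along the liner's y, either way round.
- flat_a: Flat white specimen box, 44 x 92 x 36 mm high, no handle, loose in a tray bay. Leave alone. Origin under its centre.
- flat_b: A second flat box like flat_a in another bay. Leave alone.
- canister: Round white screw-capped canister, 68 mm diameter, 85 mm high, loose, on the left. Leave alone. Origin under its centre.
- sparecap: Loose white screw cap, disc 68 mm diameter, 22 mm high, between the station and the tray on the robot's side. Leave alone. Origin under its centre.
- marker: Thick black marker pen 18 x 130 x 16 mm (long in y) lying on the robot's side, left of the station. Leave alone. Origin under its centre.
Not all that is in view belongs to the job. Of the things like the bay, leave any that is pink or turquoise; of the rest the larger one is meant.

How it is judged:
By the outcome, as a careful person would: the job done as asked, in the order asked, and still so for the second after the job is handed in, with the robot touching nothing.
It also fails if it takes over 58 s, if anything falls off the work surface, if the arm or the gripper's body presses on something with over 40 N, if the wrist force passes 120 N, or if a joint passes its speed limit or range.

### The arm

A 7-joint arm with a two-finger parallel gripper is mounted at the origin on the work surface. World frame = base frame: x ahead of the robot, y to its left, z up, the work surface at z = 0. Lengths are in m, angles in rad, forces in N, time in s.
With the tool pointing down it reaches from about 0.425 to 1.025 m from the base axis. Payload 9.4 kg.
Tool frame: the origin (TCP) lies at the very end of the fingers, on their centre line; the grasp point (between the pads) lies grip_point_offset behind it (grip_point_offset is the distance from the TCP to the grasp point, in m); z points along the fingers, y is the line along which they close (so a half turn about z gives the same grasp; the last joint's range is limited). The gripper opens to 85 mm and grips with 20 to 120 N. Pads are 22 mm wide; open, the fingers measure 114 mm over their backs; the gripper's body (76 mm by 85 mm) begins 54 mm behind the grasp point. The pads swing forward as they close: fully open they stand 13 mm farther back than shut.
Start: joints at [1.162, 0.599, -0.003, 1.599, 0.002, 0.943, -0.08], TCP at [0.236, -0.685, 0.231] pointing down, gripper open.
Joint ranges: [-2.57, 2.57], [-0.35, 1.97], [-1.29, 1.29], [0.11, 2.56], [-1.05, 4.19], [0.11, 1.86], [-2.63, 2.63]. Speed limits (rad/s): [2.22, 2.22, 3.01, 3.01, 3.14, 3.14, 3.14].

### API

Orientations are given as [roll, pitch, yaw] about the fixed x, y, z axes, in that order (R = Rz(yaw) Ry(pitch) Rx(roll)).
In Python, from plant import * gives the robot as it stands. The module is installed in compiled form; this text tells all that it offers.
- The arm moves only by the tool servo_tool, never from a script. Its argument "motion" is a list of rows, each a list of 7 numbers: the opening, from 0 (shut) to 1 (fully open), then the shift along the tool's x, y, z each as a share of 0.04 m, from -1 to 1, then the turn, a rotation vector about the tool's x, y, z each as a share of 5 degrees, from -1 to 1. A call has 1 to 12 rows; each row shifts and turns the commanded pose from where the row before left it, along the tool's axes as they then stand; what a row does not reach is not made up. A row lasts 1/8 s, in which the tool goes at most 62.5 mm and 10.7 degrees, less where a joint would pass 70% of its speed; a pose out of reach is approached as far as the arm can. A call with a number of a shift or a turn outside -1 to 1 is refused whole. A call with a gripper value outside its range is refused whole. The fingers move at their own pace and stop on an object; the grip force is fixed at half the most. Time passes only in rows, so rows that do not move let the fingers close. It gives the time, the measured TCP pose, the force, the opening and the grip force at its end, in the units of the state.
- get_state(): the state, without advancing time (a new reading comes with each control period).
- capture(name): name is "side" or "top" or "wrist"; returns the picture (480x640x3 uint8, blue, green, red); there is no depth.
- camera_model(name): a dict with "intrinsics" (3x3 intrinsics, pixels), "k1" (the pictures are not rectified: a ray, as slopes to the right and down, at radius r is drawn at 1 + k1 r^2 times it, then the intrinsics apply), "position" and "orientation" of the camera in the world. Camera axes: x right, y up, looking along -z (the intrinsics and any distortion apply to the point x, -y, -z); pixel columns grow to the right and rows downward; lengths in m; the calibration is good to about 2 mm. A picture is of the moment at which its call begins: read the wrist's pose just before it. camera_model takes no time and is no camera call; for the wrist camera it gives the pose at the moment of the call.
- close_job(): hands the job in; it is judged then, once.
Trained networks look in the newest picture that a camera, given by its name, has taken for a name from the list of things; names that differ only in an ending like _2 or _b are one class to them, and where a whole thing is asked for, a point or a joint stands for the part that bears it (a point fixed in the world has none). Each returns a list of dicts, best first, with "p" (0 to 1); they miss things now and then, are a little off and sometimes report something else, mostly with a low value. They report only what shows in the picture. A call takes as long as a camera call. They do not tell look-alikes from the thing itself.
- boxes_of(query, camera): "bbox" ([left, top, width, height] in pixels, round what is visible of it).
- silhouettes(query, camera): "mask" (480x640 bool, what is visible of it) and "bbox" ([left, top, width, height] in pixels, round what is visible of it).
- spot_point(query, camera): "point" ([row, column] in pixels: a listed point, or the origin of a listed thing).
The state is a dict: "time": time; "joints": joint angles; "dq": joint speeds; "tau": joint torques, N m; "tcp_pos": TCP position; "ee_rot": TCP orientation; "ft_force": force on the tool from outside, world axes, zero at the start; "ft_torque": the same for the moment, N m; "finger_gap": finger opening in m; "finger_force": force on a finger pad.
Only numpy, scipy, OpenCV 4.12 (cv2) and the standard library are available. Lean on these libraries where they do the work, as an engineer would, in place of code of your own. Each camera call takes 0.05 s, during which the arm holds its last target. There are 200 camera calls.

## Working session

There is one attempt and no reset: what is moved stays moved. The work goes in short steps, Python scripts to look and compute and a tool call to move; the robot and the scene stay as the last step left them, time stands still between calls to the robot, and variables do not carry over. Pictures are saved under pics/ and viewed, at most 10 in all, crops included, and the job is handed in when it is done.

Besides the shell and the picture viewer there is one more tool, called after "Emit:" as name(argument=value, ...) on one line, values as JSON. servo_tool: Moves the arm, as the interface text tells. Its arguments: {"type":"object","properties":{"motion":{"type":"array"}},"required":["motion"]}

```bash
mkdir -p pics; cat > h.py <<'E'
from plant import *
import numpy as np, cv2
from scipy.spatial.transform import Rotation as R
def rot(o):
    o=np.array(o,float)
    return o if o.shape==(3,3) else (R.from_euler('xyz',o).as_matrix() if o.size==3 else R.from_quat(o).as_matrix())
def ray(m,rc):
    K=np.array(m['intrinsics']);u=np.array([(rc[1]-K[0,2])/K[0,0],(rc[0]-K[1,2])/K[1,1]]);s=u.copy()
    for _ in range(20): s=u/(1+m['k1']*(s@s))
    return np.array(m['position']),rot(m['orientation'])@np.array([s[0],-s[1],-1])
def at(m,rc,z):
    p,d=ray(m,rc);return p+d*(z-p[2])/d[2]
def proj(m,P):
    K=np.array(m['intrinsics']);q=(np.atleast_2d(P)-np.array(m['position']))@rot(m['orientation'])
    s=np.c_[q[:,0],-q[:,1]]/-q[:,2:];s=s*(1+m['k1']*(s**2).sum(1,keepdims=True))
    return np.c_[s[:,1]*K[1,1]+K[1,2],s[:,0]*K[0,0]+K[0,2]]
def tri(m1,a,m2,b):
    p,d=ray(m1,a);q,e=ray(m2,b)
    t=np.linalg.lstsq(np.c_[d,-e],q-p,rcond=None)[0]
    x,y=p+d*t[0],q+e*t[1];return (x+y)/2,np.linalg.norm(x-y)
E
python3 - <<'E'
from h import *
s=get_state();print({k:np.round(v,3) for k,v in s.items()})
for c in('top','side'):
    im=capture(c);cv2.imwrite(f'pics/{c}0.png',im)
    m=camera_model(c);print(c,np.round(m['position'],3),np.round(m['orientation'],3),m['k1'],np.round(m['intrinsics'],1).tolist())
    for n in('carrier','station','plate','grip','trigger','squeeze','trigger_tip','tray','bay','flat_a','canister','sparecap','marker'):
        try: print(n,[(round(d['p'],2),np.round(d['point']).tolist(),np.round(at(m,d['point'],.012 if n=='plate' else .004 if n=='bay' else 0),3).tolist()[:2]) for d in spot_point(n,c)[:4]])
        except Exception as e: print(n,e)
E
```

```text
{'time': np.float64(0.0), 'joints': array([ 1.162,  0.6  , -0.003,  1.6  ,  0.002,  0.943, -0.08 ]), 'dq': array([ 0.   ,  0.   , -0.   ,  0.   ,  0.003, -0.001,  0.001]), 'tau': array([ 0.0000e+00, -7.7646e+01,  1.5650e+00, -2.5800e+01,  1.2000e-02,
        9.0000e-03,  0.0000e+00]), 'tcp_pos': array([ 0.236, -0.685,  0.23 ]), 'ee_rot': array([-3.14 ,  0.   ,  0.332]), 'ft_force': array([0.176, 0.747, 0.281]), 'ft_torque': array([0.017, 0.025, 0.025]), 'finger_force': np.float64(0.0), 'finger_gap': np.float64(0.086)}
top [ 0.283 -0.036  1.085] [ 0.214  0.005 -1.639] -0.06013113383596976 [[484.0, 0.0, 320.5], [0.0, 484.0, 249.0], [0.0, 0.0, 1.0]]
carrier [(0.79, [289.0, 166.0], [0.45, 0.309])]
station [(0.64, [202.0, 284.0], [0.638, 0.032]), (0.27, [183.0, 277.0], [0.685, 0.045])]
plate [(0.87, [292.0, 285.0], [0.425, 0.038]), (0.74, [232.0, 429.0], [0.539, -0.297])]
grip [(0.97, [182.0, 277.0], [0.688, 0.045])]
trigger it knows: bay, canister, carrier, flat, grip, marker, plate, sparecap, squeeze, station, tray, trigger_tip
squeeze [(0.93, [189.0, 276.0], [0.671, 0.047])]
trigger_ti
[... 905 characters left out ...]
rip, marker, plate, sparecap, squeeze, station, tray, trigger_tip
squeeze [(0.8, [227.0, 241.0], [0.754, -0.14])]
trigger_tip [(0.64, [235.0, 251.0], [0.712, -0.13])]
tray [(0.57, [221.0, 337.0], [0.553, -0.289])]
bay [(0.98, [248.0, 438.0], [0.286, -0.322]), (0.92, [258.0, 319.0], [0.52, -0.142]), (0.9, [219.0, 343.0], [0.541, -0.299]), (0.53, [189.0, 371.0], [0.534, -0.456])]
flat_a [(0.78, [224.0, 366.0], [0.481, -0.316]), (0.56, [217.0, 318.0], [0.602, -0.277])]
canister [(0.92, [390.0, 167.0], [0.589, 0.301]), (0.41, [236.0, 251.0], [0.709, -0.125])]
sparecap [(0.84, [272.0, 387.0], [0.363, -0.187]), (0.55, [409.0, 315.0], [0.332, 0.192])]
marker [(0.88, [410.0, 310.0], [0.339, 0.199])]
```

View pics/top0.png

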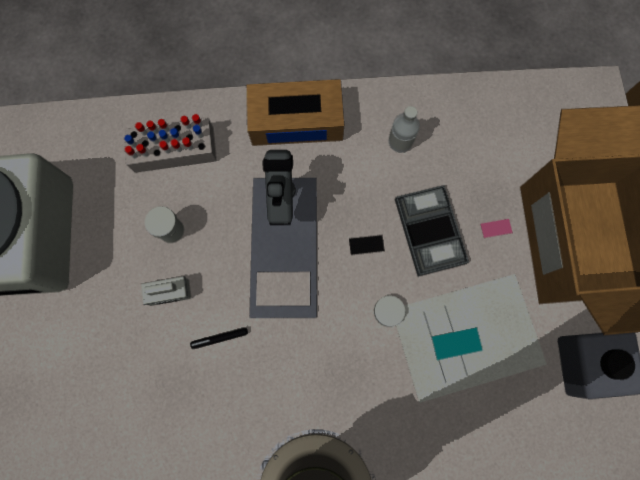

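View pics/side0.png

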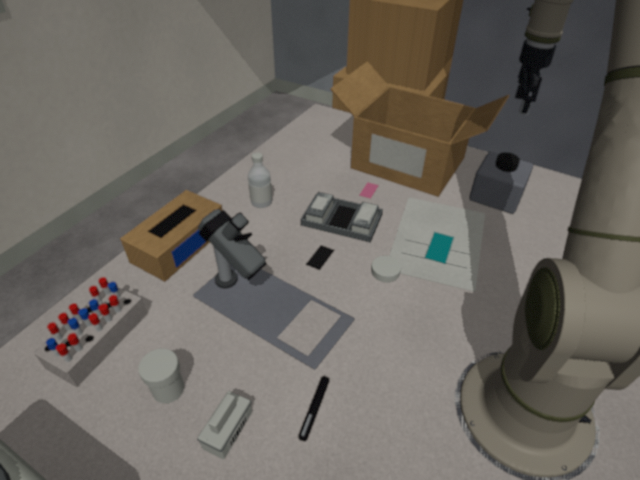

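Top view: the carrier (white box with fin) is at (165,290) and the canister at (162,224). The bare black liner is in the middle tray bay at (431,230). Its look-alikes are a loose black patch (366,245), a pink one (496,228) and a turquoise one (457,343). For the carrier, the look-alikes are the flat boxes in the tray (427,200) and (440,254), which have no fin. I choose the finned box and the middle-bay liner.

```bash
cat > fit.py <<'E'
from h import *
from scipy.optimize import minimize
def box(x0,x1,y0,y1,z0,z1): return np.array([[x,y,z] for x in(x0,x1) for y in(y0,y1) for z in(z0,z1)])
G=R.from_euler('y',35*np.sign(-1),degrees=True).as_matrix()  # grip z=(-s,0,c)
def gp(P): return np.asarray(P)@G.T+[0,0,.15]
MOD={'carrier':[box(-.023,.023,-.048,.048,0,.046),box(-.008,.008,-.03,.03,.046,.078)],
'tray':[box(-.095,.095,-.059,.059,0,.022)],
'canister':[box(-.024,.024,-.024,.024,0,.085)],
'station':[box(-.27,.06,-.075,.075,0,.008),box(.012,.04,-.014,.014,0,.13),gp(box(-.09,.06,-.026,.026,-.025,.025)),gp(box(-.012,.016,-.015,.015,0,.088))]}
def render(n,p,m,z0=0,S=2):
    r=R.from_euler('z',p[2]).as_matrix();im=np.zeros((480*S,640*S),np.uint8)
    for b in MOD[n]:
        q=proj(m,b@r.T+[p[0],p[1],z0])[:,::-1]
        h=cv2.convexHull(((q+.5)*S*16-8).astype(np.float32)).astype(np.int32)
        cv2.fillConvexPoly(im,h,255,shift=4)
    return cv2.resize(im,(640,480),interpolation=cv2.INTER_AREA)/255.
def fit(n,p0,masks,z0=0):
    def c(p): 
        t=0
        for m,k in masks:
            a=render(n,p,m,z0);t+=1-np.minimum(a,k).sum()/np.maximum(a,k).sum()
        return t/len(masks)
    s=[p0]+[np.add(p0,d) for d in([.012,0,0],[0,.012,0],[0,0,.1])]
    o=minimize(c,p0,method='Nelder-Mead',options=dict(initial_simplex=s,xatol=2e-4,fatol=1e-4,maxiter=120))
    return o.x,1-o.fun
E
python3 - <<'E'
from fit import *
pts={}
ms={c:camera_model(c) for c in('top','side')}
K={}
for c in ms: 
    capture(c)
    for n in('carrier','tray','station'):
        S=silhouettes(n,c)
        if S: K[n,c]=S[0]['mask'];print(n,c,round(S[0]['p'],2),S[0]['bbox'],S[0]['mask'].sum())
for n,p0 in(('carrier',[.45,.306,0]),('tray',[.54,-.3,.1]),('station',[.635,.03,0])):
    for cs in(('top',),('side',),('top','side')):
        mm=[(ms[c],K[n,c].astype(float)) for c in cs if (n,c) in K]
        if mm: p,i=fit(n,p0,mm);print(n,cs,np.round(p,4),round(i,3))
import plant;print(plant.grip_point_offset if hasattr(plant,'grip_point_offset') else dir(plant))
# overlay
im=cv2.imread('pics/top0.png');
cv2.imwrite('pics/c1.png',cv2.resize(np.hstack([im[250:330,120:230],im[190:270,380:490]]),None,fx=3.5,fy=3.5))
E
```

```text
carrier top 0.87 [138.8, 275.2, 52.3, 29.3] 1135
tray top 0.89 [393.7, 190.5, 70.3, 84.5] 1208
station top 0.65 [248.6, 151.4, 69.5, 165.3] 10183
carrier side 0.97 [198.5, 393.7, 54.7, 66.4] 2081
tray side 0.81 [297.6, 198.6, 84.8, 41.2] 970
station side 0.62 [192.7, 209.4, 163.9, 160.9] 10676
carrier ('top',) [0.4428 0.301  0.1052] 0.946
carrier ('side',) [0.4434 0.3048 0.0838] 0.922
carrier ('top', 'side') [0.4427 0.3034 0.109 ] 0.921
tray ('top',) [ 0.5414 -0.3024  0.1763] 0.271
tray ('side',) [ 0.5433 -0.2993  0.1778] 0.361
tray ('top', 'side') [ 0.5438 -0.3004  0.1792] 0.314
station ('top',) [ 0.6385  0.0299 -0.0655] 0.97
station ('side',) [ 0.6398  0.0317 -0.0711] 0.933
station ('top', 'side') [ 0.6385  0.0304 -0.0658] 0.95
0.0187
```

View pics/c1.png

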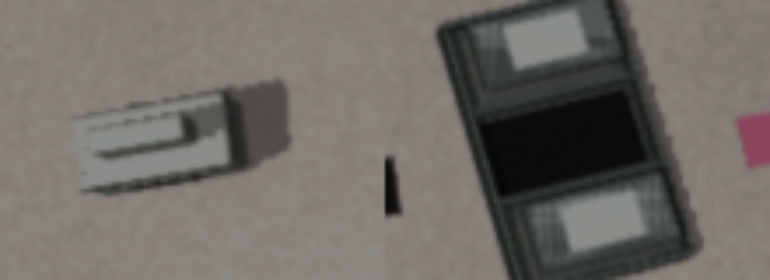

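The crop confirms it: the left box has the fin, and the middle tray bay is bare black. Next, a small row planner and the approach.

```bash
cat > plan.py <<'E'
from h import *
def plan(wps,op,start=None,step=.04,deg=5.,pr=True):
    """wps: list of (pos, R matrix or yaw for tool down); returns rows"""
    s=get_state();P,Q=(np.array(s['tcp_pos']),R.from_matrix(rot(s['ee_rot']))) if start is None else start
    rows=[]
    for pos,o in wps:
        T=R.from_euler('xyz',[np.pi,0,o]) if np.isscalar(o) else o
        n=1;pos=np.array(pos)
        dv=(Q.inv()*T).as_rotvec()
        n=int(np.ceil(max(np.abs(dv).max()/np.radians(deg),np.linalg.norm(pos-P)/step,1)-.02))
        for i in range(n):
            k=n-i
            sh=np.clip(np.round(Q.inv().apply((pos-P)/k)/.04,2),-1,1)
            tu=np.clip(np.round((Q.inv()*T).as_rotvec()/k/np.radians(5),2),-1,1)
            P=P+Q.apply(sh*.04);Q=Q*R.from_rotvec(tu*np.radians(5))
            rows.append([op,*(sh+0.),*(tu+0.)])
    if pr:
        for i in range(0,len(rows),12): print(str([[float(v) for v in r] for r in rows[i:i+12]]).replace(' ','').replace('.0,',',').replace('.0]',']'))
        print('end',np.round(P,4),len(rows))
    return P,Q
E
python3 - <<'E'
from plan import *
plan([([.25,-.56,.31],.6),([.32,-.38,.35],1.0),([.45,-.1,.35],1.45),([.48,.12,.33],1.6),([.443,.303,.22],1.677)],1)
E
```

```text
[[1,0.34,-0.71,-0.49,0,0,-0.77],[1,0.38,-0.69,-0.49,0,0,-0.77],[1,0.43,-0.66,-0.49,0,0,-0.77],[1,0.48,-0.63,-0.5,0,0,-0.76],[1,0.8,-0.55,-0.2,0,0,-0.92],[1,0.84,-0.48,-0.2,0,0,-0.92],[1,0.87,-0.41,-0.2,0,0,-0.92],[1,0.9,-0.34,-0.2,0,0,-0.91],[1,0.93,-0.27,-0.2,0,0,-0.92],[1,0.96,-0.13,0,0,0,-0.64],[1,0.96,-0.08,0,0,0,-0.64],[1,0.96,-0.02,0,0,0,-0.65]]
[[1,0.96,0.03,0,0,0,-0.64],[1,0.96,0.09,0,0,0,-0.65],[1,0.96,0.14,0,0,0,-0.64],[1,0.94,0.19,0,0,0,-0.65],[1,0.94,0.24,0,0,0,-0.64],[1,0.92,0.01,0.08,0,0,-0.29],[1,0.92,0.04,0.08,0,0,-0.29],[1,0.92,0.06,0.09,0,0,-0.29],[1,0.92,0.08,0.08,0,0,-0.28],[1,0.92,0.11,0.09,0,0,-0.29],[1,0.93,0.13,0.08,0,0,-0.28],[1,0.77,-0.13,0.46,0,0,-0.15]]
[[1,0.77,-0.12,0.46,0,0,-0.15],[1,0.77,-0.11,0.46,0,0,-0.15],[1,0.77,-0.1,0.46,0,0,-0.15],[1,0.77,-0.09,0.46,0,0,-0.14],[1,0.77,-0.09,0.45,0,0,-0.15]]
end [0.443  0.3031 0.2201] 29
```

Emit:
servo_tool(motion=[[1,0.34,-0.71,-0.49,0,0,-0.77],[1,0.38,-0.69,-0.49,0,0,-0.77],[1,0.43,-0.66,-0.49,0,0,-0.77],[1,0.48,-0.63,-0.5,0,0,-0.76],[1,0.8,-0.55,-0.2,0,0,-0.92],[1,0.84,-0.48,-0.2,0,0,-0.92],[1,0.87,-0.41,-0.2,0,0,-0.92],[1,0.9,-0.34,-0.2,0,0,-0.91],[1,0.93,-0.27,-0.2,0,0,-0.92],[1,0.96,-0.13,0,0,0,-0.64],[1,0.96,-0.08,0,0,0,-0.64],[1,0.96,-0.02,0,0,0,-0.65]])

```text
time: 3.2
tcp_pos: [0.3695, -0.2726, 0.3504]
ee_rot: [3.141, 0.0, 1.173]
ft_force: [1.4, 0.1, 0.8]
finger_gap: 0.0853
finger_force: 0.0
```

Emit:
servo_tool(motion=[[1,0.96,0.03,0,0,0,-0.64],[1,0.96,0.09,0,0,0,-0.65],[1,0.96,0.14,0,0,0,-0.64],[1,0.94,0.19,0,0,0,-0.65],[1,0.94,0.24,0,0,0,-0.64],[1,0.92,0.01,0.08,0,0,-0.29],[1,0.92,0.04,0.08,0,0,-0.29],[1,0.92,0.06,0.09,0,0,-0.29],[1,0.92,0.08,0.08,0,0,-0.28],[1,0.92,0.11,0.09,0,0,-0.29],[1,0.93,0.13,0.08,0,0,-0.28],[1,0.77,-0.13,0.46,0,0,-0.15]])

```text
time: 4.7
tcp_pos: [0.4739, 0.1537, 0.3124]
ee_rot: [3.139, -0.001, 1.616]
ft_force: [-0.2, -0.0, -0.4]
finger_gap: 0.0853
finger_force: 0.0
```

Emit:
servo_tool(motion=[[1,0.77,-0.12,0.46,0,0,-0.15],[1,0.77,-0.11,0.46,0,0,-0.15],[1,0.77,-0.1,0.46,0,0,-0.15],[1,0.77,-0.09,0.46,0,0,-0.14],[1,0.77,-0.09,0.45,0,0,-0.15],[1,0,0,0,0,0,0],[1,0,0,0,0,0,0]])

```text
time: 5.58
tcp_pos: [0.4425, 0.3031, 0.2203]
ee_rot: [-3.141, 0.001, 1.679]
ft_force: [-0.2, -0.5, 0.5]
finger_gap: 0.0853
finger_force: 0.0
```

```bash
python3 - <<'E'
from fit import *
m=camera_model('wrist');im=capture('wrist');cv2.imwrite('pics/w1.png',im)
print(np.round(m['position'],3),np.round(m['orientation'],3))
S=silhouettes('carrier','wrist');print([(round(s['p'],2),s['bbox']) for s in S])
p,i=fit('carrier',[.4427,.3034,.109],[(m,S[0]['mask'].astype(float))]);print(np.round(p,4),i)
E
```

```text
[0.434 0.381 0.362] [-0.311 -0.     0.109]
[(0.61, [289.6, 147.1, 61.6, 125.6])]
[0.445  0.3031 0.1052] 0.9587010843766296
```

View pics/w1.png

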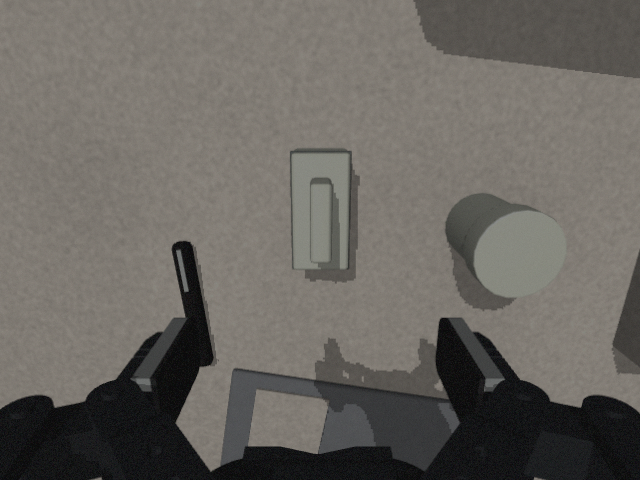

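Wrist picture: the finned carrier is centred at (320,210), with the marker (190,300) and canister (505,250) clear of the fingers.

Emit:
servo_tool(motion=[[1,0,0.04,0.9,0,0,0],[1,0,0,0.9,0,0,0],[1,0,0,0.9,0,0,0],[1,0,0,0.9,0,0,0],[0.6,0,0,0.45,0,0,0],[0.4,0,0,0.2,0,0,0],[0,0,0,0,0,0,0],[0,0,0,0,0,0,0],[0,0,0,0,0,0,0],[0,0,0,0,0,0,0],[0,0,0,0,0,0,0]])

```text
time: 7.05
tcp_pos: [0.4449, 0.3033, 0.051]
ee_rot: [3.14, -0.0, 1.677]
ft_force: [-0.6, -1.5, 6.0]
finger_gap: 0.0151
finger_force: 59.8
```

```bash
python3 - <<'E'
from plan import *
plan([([.445,.303,.13],1.677),([.434,.06,.15],1.505)],0)
m=camera_model('top');im=cv2.imread('pics/top0.png').astype(int)
for name,(r,c),f,z in(('plate',(290,283),lambda g:g>130,.012),('liner',(230,431),lambda g:g<22,.006)):
    g=im.mean(2);w=np.zeros(g.shape,np.uint8);w[r-30:r+30,c-38:c+38]=f(g)[r-30:r+30,c-38:c+38]
    n,l,st,ce=cv2.connectedComponentsWithStats(w);k=l[r,c]
    ct=cv2.findContours((l==k).astype(np.uint8),0,1)[0][0][:,0]
    W=np.array([at(m,(p[1],p[0]),z)[:2] for p in ct])*1000
    print(name,g[r,c],st[k],cv2.minAreaRect(W.astype(np.float32)))
E
```

```text
[[0,0,0,-0.99,0.01,0,0],[0,-0.01,0,-0.98,0.01,0,0],[0,-0.86,-0.13,-0.07,0,0,0.28],[0,-0.86,-0.11,-0.07,0,0,0.28],[0,-0.86,-0.09,-0.07,0,0,0.28],[0,-0.87,-0.07,-0.07,0,0,0.28],[0,-0.87,-0.05,-0.08,0,0,0.28],[0,-0.87,-0.02,-0.07,0,0,0.29],[0,-0.86,0,-0.08,-0.01,0,0.28]]
end [0.4341 0.0601 0.1502] 9
plate 124.66666666666667 [     0      0    640    480 306695] ((606.6838989257812, -44.57965087890625), (1722.669921875, 1194.6162109375), 85.88172912597656)
liner 11.333333333333334 [407 216  48  30 915] ((544.89013671875, -302.5079345703125), (49.980960845947266, 101.69895935058594), 10.243645668029785)
```

Emit:
servo_tool(motion=[[0,0,0,-0.7,0,0,0],[0,0,0,-1,0,0,0],[0,-0.87,-0.13,-0.4,0,0,0.28],[0,-0.86,-0.11,-0.07,0,0,0.28],[0,-0.86,-0.09,-0.07,0,0,0.28],[0,-0.87,-0.07,-0.07,0,0,0.28],[0,-0.87,-0.05,-0.08,0,0,0.28],[0,-0.87,-0.02,-0.07,0,0,0.29],[0,-0.86,0,-0.08,0,0,0.28],[0,0,0,0,0,0,0]])

```text
time: 8.3
tcp_pos: [0.4333, 0.0572, 0.1519]
ee_rot: [-3.141, 0.002, 1.501]
ft_force: [-0.0, 0.9, -1.4]
finger_gap: 0.0152
finger_force: 59.1
```

```bash
python3 - <<'E'
from h import *
s=get_state();print(np.round(s['tcp_pos'],4),np.round(s['ee_rot'],3),s['finger_gap'],s['ft_force'],s['time'])
cv2.imwrite('pics/w2.png',capture('wrist'));m=camera_model('wrist')
P=np.array([.434,.0439,.012]);r=R.from_euler('z',-.066)
print(np.round(proj(m,r.apply([[-.038,-.06,0],[.038,-.06,0],[.038,.06,0],[-.038,.06,0]])+P)))
E
```

```text
[0.4333 0.0572 0.1519] [-3.141e+00  2.000e-03  1.501e+00] 0.015172750823880548 [-0.01397147  0.90181582 -1.41910216] 8.3
[[320. 269.]
 [320. 368.]
 [162. 375.]
 [162. 263.]]
```

View pics/w2.png

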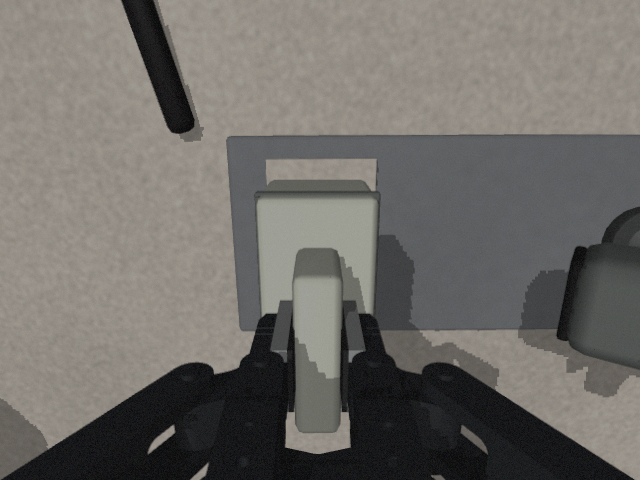

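The plate's far corners show at (266,159) and (377,159), about 2 mm right of and above my prediction, so I correct for that while lowering.

Emit:
servo_tool(motion=[[0,-0.15,0.04,0.6,0,0,0],[0,-0.14,0.04,0.7,0,0,0],[0,0,0,0.5,0,0,0],[0,0,0,0.25,0,0,0],[0,0,0,0.1,0,0,0],[0,0,0,0.04,0,0,0],[0,0,0,0,0,0,0],[0,0,0,0,0,0,0]])

```text
time: 9.35
tcp_pos: [0.4365, 0.0483, 0.0645]
ee_rot: [3.141, -0.0, 1.505]
ft_force: [-0.1, 0.8, -2.6]
finger_gap: 0.0155
finger_force: 59.0
```

Emit:
servo_tool(motion=[[0,-0.06,-0.02,0,0,0,0],[0,0,0,0.03,0,0,0],[0,0,0,0.02,0,0,0],[0,0,0,0,0,0,0]])

```text
time: 9.85
tcp_pos: [0.4352, 0.0455, 0.063]
ee_rot: [3.141, 0.001, 1.505]
ft_force: [-3.3, -1.5, 18.8]
finger_gap: 0.0149
finger_force: 62.3
```

Emit:
servo_tool(motion=[[0,0,0,-0.02,0,0,0],[1,0,0,0,0,0,0],[1,0,0,0,0,0,0],[1,0,0,-0.3,0,0,0],[1,0,0,-0.8,0,0,0],[1,0,0,-1,0,0,0],[1,0,0,-1,0,0,0],[1,0,0,0,0,0,0]])

```text
time: 10.85
tcp_pos: [0.4366, 0.046, 0.189]
ee_rot: [3.137, -0.001, 1.505]
ft_force: [-0.4, 0.3, 0.3]
finger_gap: 0.0852
finger_force: 0.0
```

```bash
python3 - <<'E'
from fit import *
s=get_state();print(np.round(s['tcp_pos'],4),np.round(s['ee_rot'],3),s['time'])
ms={c:camera_model(c) for c in('wrist','side')}
for c in ms:
    im=capture(c)
    if c=='wrist':cv2.imwrite('pics/w3.png',im)
    m=ms[c];S=silhouettes('carrier',c)
    if S: print(c,S[0]['p'],S[0]['bbox'],fit('carrier',[.4352,.0455,-.066],[(m,S[0]['mask'].astype(float))],.012))
    for n in('squeeze','trigger_tip','grip','plate'):
        print(c,n,[(round(d['p'],2),np.round(d['point'],1).tolist()) for d in spot_point(n,c)[:2]])
m=ms['side'];g=lambda st,p:R.from_euler('z',st[2]).apply(gp(p))+[st[0],st[1],0]
st=[.6385+.0015,.0304+.0017,-.066]
G2=[[0,0,0],[-.0025,0,.064],[-.031,0,.072]]
print(np.round(g(st,G2),4)); 
for c in('side','top'): print(c,np.round(proj(camera_model(c),g(st,G2)),1).tolist())
E
```

```text
[0.4366 0.046  0.189 ] [ 3.137e+00 -1.000e-03  1.505e+00] 10.85
wrist 0.95 [279.1, 151.6, 72.1, 144.0] (array([ 0.43536859,  0.04554039, -0.06483725]), np.float64(0.9681133458522765))
wrist squeeze []
wrist trigger_tip []
wrist grip []
wrist plate []
side 0.73 [286.7, 293.5, 44.2, 53.4] (array([ 0.43400348,  0.04831749, -0.03078716]), np.float64(0.9263919796567966))
side squeeze [(0.82, [226.3, 239.6])]
side trigger_tip [(0.66, [234.5, 252.1])]
side grip [(0.73, [238.4, 226.5]), (0.5, [221.3, 340.5])]
side plate [(0.94, [325.7, 309.0])]
[[0.64   0.0321 0.15  ]
 [0.6013 0.0347 0.201 ]
 [0.5735 0.0365 0.1912]]
side [[237.3, 225.5], [225.4, 236.9], [234.7, 248.5]]
top [[178.5, 277.6], [188.1, 274.8], [203.5, 275.0]]
```

View pics/w3.png

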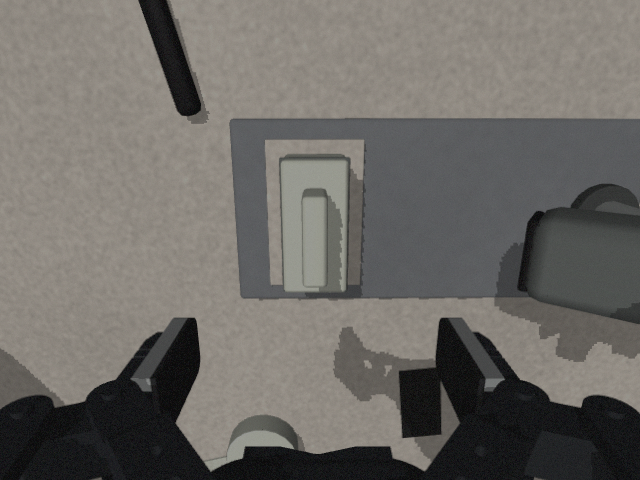

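```bash
python3 - <<'E'
from h import *
m=camera_model('wrist')
P=[at(m,(r,c),.012)[:2] for r,c in((140,265),(140,364.5),(286,270.5),(286,360.5))]
print(np.round(P,4).tolist(),np.mean(P,0))
Q=[at(m,(r,c),.008)[:2] for r,c in((119,231),(298,240.5),(119,640),(298,530))]
print(np.round(Q,4).tolist(), (Q[0]+Q[1])/2)
E
```

```text
[[0.3997, 0.1056], [0.4741, 0.1009], [0.392, -0.0131], [0.4673, -0.0179]] [0.43328286 0.04386099]
[[0.3753, 0.1223], [0.3647, -0.0244], [0.6824, 0.1032], [0.6128, -0.0404]] [0.36999961 0.04897864]
```

The carrier is square on the plate, about 2 mm off its centre. On to the trigger.

```bash
cat > sq.py <<'E'
from plan import *
yaw=-.065
def O(t): return R.from_euler('z',yaw)*R.from_matrix(np.array([[0,np.cos(t),np.sin(t)],[1,0,0],[0,np.sin(t),-np.cos(t)]]))
T=np.radians(35)
sqp=np.array([.6001,.033,.201])
tz=O(T).as_matrix()[:,2]
def tcp(d): return sqp+(.0217-d)*tz
E
python3 - <<'E'
from sq import *
print(tcp(0),tcp(.11))
plan([([.47,.044,.29],O(T/2)),(tcp(.11),O(T))],1)
E
```

```text
[0.61252032 0.03219154 0.1832244 ] [0.54956015 0.03628972 0.27333113]
[[1,0,0.22,-0.65,-0.88,0,0],[1,0,0.27,-0.63,-0.88,0,0],[1,0,0.31,-0.6,-0.87,0,0],[1,0.01,0.36,-0.58,-0.88,0,0],[1,-0.02,0.44,0.25,-0.87,0,0],[1,-0.02,0.42,0.28,-0.88,0,0],[1,-0.01,0.4,0.32,-0.87,0,0],[1,-0.02,0.38,0.34,-0.88,0,0]]
end [0.5494 0.0362 0.2733] 8
```

Emit:
servo_tool(motion=[[1,0,0.22,-0.65,-0.88,0,0],[1,0,0.27,-0.63,-0.88,0,0],[1,0,0.31,-0.6,-0.87,0,0],[1,0.01,0.36,-0.58,-0.88,0,0],[1,-0.02,0.44,0.25,-0.87,0,0],[1,-0.02,0.42,0.28,-0.88,0,0],[1,-0.01,0.4,0.32,-0.87,0,0],[1,-0.02,0.38,0.34,-0.88,0,0],[1,0,0,0,0,0,0],[1,0,0,0,0,0,0]])

```text
time: 12.7
tcp_pos: [0.5388, 0.034, 0.2764]
ee_rot: [2.572, 0.007, 1.499]
ft_force: [-0.1, 0.2, 0.1]
finger_gap: 0.0854
finger_force: 0.0
```

```bash
python3 - <<'E'
from sq import *
s=get_state();print(np.round(s['tcp_pos'],4),np.round(s['ee_rot'],3),np.round(O(T).as_euler('xyz'),3),s['time'])
m=camera_model('wrist');im=capture('wrist')
P={'sq':sqp,'tip':sqp+O(T).apply([0,-.0285,-.008]),'end':sqp+O(T).apply([0,.0045,-.024]),'org':sqp+O(T).apply([0,.0025,.064])}
for k,p in P.items():
    q=proj(m,p)[0];print(k,np.round(q,1));cv2.circle(im,(int(q[1]),int(q[0])),4,(0,0,255),1)
for n in('squeeze','trigger_tip','grip'):
    print(n,[(round(d['p'],2),np.round(d['point'],1).tolist()) for d in spot_point(n,'wrist')[:2]])
cv2.imwrite('pics/w4.png',im)
E
```

```text
[0.5388 0.034  0.2764] [2.572 0.007 1.499] [2.531 0.    1.506] 12.7
sq [238.9 335.6]
tip [242.5 287.5]
end [252.4 343.8]
org [213.  338.8]
squeeze [(0.68, [240.4, 334.1])]
trigger_tip [(0.8, [239.2, 287.1])]
grip [(0.69, [211.2, 338.8]), (0.27, [467.1, 216.4])]
```

View pics/w4.png

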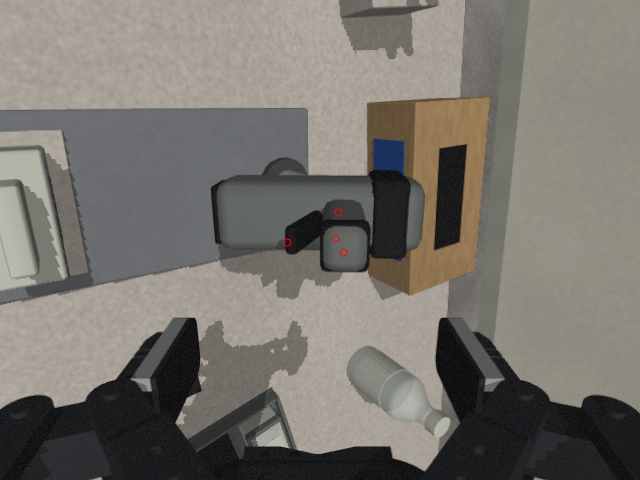

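The projected model points (red) sit on the grip at about (338,245) and on the trigger tip at (287,242), so the pose holds. I correct the residual and go in.

```bash
python3 - <<'E'
from sq import *
d=O(T).apply([.001,0,0])
a=plan([(tcp(.1)+d,O(T))],1)
plan([(tcp(0)+d,O(T))],1,start=a,step=.026)
E
```

```text
[[1,0.12,0.18,0.46,-0.46,0.12,-0.03]]
end [0.5554 0.0369 0.265 ] 1
[[1,0,0,0.62,0,0,0],[1,0,0,0.63,0,0,0],[1,0,0,0.62,0,0,0],[1,0,0,0.63,0,0,0]]
end [0.6127 0.0332 0.1831] 4
```

Emit:
servo_tool(motion=[[1,0.12,0.18,0.46,-0.46,0.12,-0.03],[1,0,0,0,0,0,0],[1,0,0,0.6,0,0,0],[1,0,0,0,0,0,0]])

```text
time: 13.4
tcp_pos: [0.5654, 0.0339, 0.2467]
ee_rot: [2.542, 0.005, 1.503]
ft_force: [-0.1, 0.2, 0.9]
finger_gap: 0.0851
finger_force: 0.0
```

```bash
python3 - <<'E'
from sq import *
s=get_state();print(np.round(s['tcp_pos'],4),np.round(s['ee_rot'],3),s['ft_force'])
plan([(tcp(0)+O(T).apply([.001,0,0]),O(T))],1,step=.025)
E
```

```text
[0.5654 0.0339 0.2467] [2.542 0.005 1.503] [-0.08591423  0.2167893   0.88184074]
[[1,0.02,0.02,0.49,-0.03,0.02,0],[1,0.02,0.02,0.49,-0.03,0.02,0],[1,0.01,0.01,0.5,-0.03,0.01,0],[1,0.02,0.02,0.49,-0.03,0.02,0]]
end [0.6126 0.0334 0.1834] 4
```

Emit:
servo_tool(motion=[[1,0.02,0.02,0.49,-0.03,0.02,0],[1,0.02,0.02,0.49,-0.03,0.02,0],[1,0.02,0.02,0.5,-0.03,0.02,0],[1,0.02,0.02,0.49,-0.03,0.02,0],[1,0,0,0,0,0,0],[1,0,0,0,0,0,0]])

```text
time: 14.15
tcp_pos: [0.6128, 0.0341, 0.1853]
ee_rot: [2.529, -0.001, 1.507]
ft_force: [-0.2, -0.2, 0.3]
finger_gap: 0.0854
finger_force: 0.0
```

```bash
python3 - <<'E'
from sq import *
s=get_state();print(np.round(s['tcp_pos'],4),np.round(s['ee_rot'],3),s['ft_force'],s['time'])
plan([(tcp(0)+O(T).apply([.001,0,0]),O(T))],1,step=.025)
im=capture('wrist');im2=capture('side')[170:300,170:300]
cv2.imwrite('pics/w5.png',np.hstack([cv2.resize(im,(480,360)),cv2.resize(im2,(320,360))]))
E
```

```text
[0.6128 0.0341 0.1853] [ 2.529e+00 -1.000e-03  1.507e+00] [-0.22842962 -0.2346333   0.34064855] 14.15
[[1,-0.02,-0.03,0.04,0.02,-0.01,0.01]]
end [0.6126 0.0333 0.1833] 1
```

View pics/w5.png

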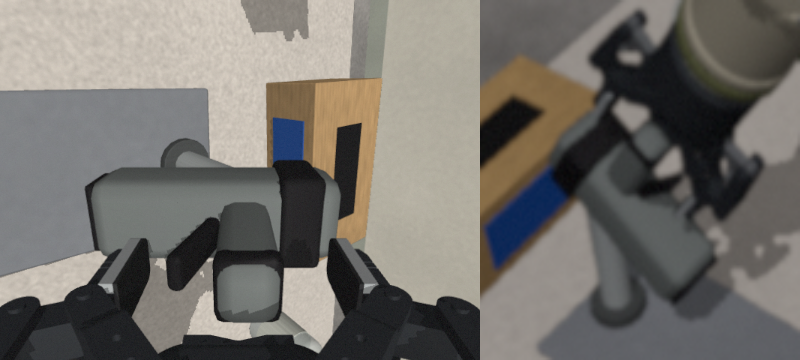

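Left part: the fingers straddle the blade (190,255) and the grip (248,285). Squeeze.

Emit:
servo_tool(motion=[[0.6,0,-0.03,0.04,0,0,0],[0.5,0,0,0,0,0,0],[0,0,0,0,0,0,0],[0,0,0,0,0,0,0],[0,0,0,0,0,0,0]])

```text
time: 14.88
tcp_pos: [0.6139, 0.0344, 0.1842]
ee_rot: [2.525, -0.001, 1.507]
ft_force: [-5.6, -0.9, 15.0]
finger_gap: 0.0357
finger_force: 60.7
```

Emit:
servo_tool(motion=[[0,0,0,0,0,0,0],[0,0,0,0,0,0,0],[0,0,0,0,0,0,0],[0,0,0,0,0,0,0],[0,0,0,0,0,0,0],[0,0,0,0,0,0,0],[0,0,0,0,0,0,0],[1,0,0,0,0,0,0],[1,0,0,0,0,0,0],[1,0,0,0,0,0,0],[1,0,0,0,0,0,0],[1,0,0,0,0,0,0]])

```text
time: 16.38
tcp_pos: [0.6135, 0.0344, 0.1827]
ee_rot: [2.528, -0.002, 1.507]
ft_force: [0.5, 0.6, -0.2]
finger_gap: 0.0854
finger_force: 0.0
```

```bash
python3 - <<'E'
from sq import *
plan([(tcp(.12),O(T)),([.47,.044,.28],O(T/2)),([.4354,.0455,.19],1.506)],1)
E
```

```text
[[1,-0.01,0,-0.76,0.01,-0.01,0],[1,-0.01,0,-0.75,0.01,-0.01,0],[1,-0.02,0,-0.76,0.01,0,0],[1,-0.01,0,-0.75,0,-0.01,0],[1,0.01,-0.39,-0.26,0.88,0,0],[1,0.02,-0.4,-0.23,0.87,0,0],[1,0.01,-0.42,-0.2,0.88,0,0],[1,0.02,-0.44,-0.16,0.87,0.01,0],[1,0,-0.37,0.47,0.88,0,0],[1,-0.01,-0.34,0.5,0.87,0,0],[1,0,-0.3,0.52,0.88,0,0],[1,-0.01,-0.26,0.55,0.87,0,0]]
end [0.4353 0.0455 0.1899] 12
```

Emit:
servo_tool(motion=[[1,0,0,-0.76,0,0,0],[1,0,0,-0.75,0,0,0],[1,-0.02,0,-0.76,0,0,0],[1,-0.02,0,-0.75,0,-0.02,0],[1,0.01,-0.39,-0.26,0.88,0,0],[1,0.02,-0.4,-0.23,0.87,0,0],[1,0.01,-0.42,-0.2,0.88,0,0],[1,0.02,-0.44,-0.16,0.87,0,0],[1,0,-0.37,0.47,0.88,0,0],[1,0,-0.34,0.5,0.87,0,0],[1,0,-0.3,0.52,0.88,0,0],[1,0,-0.26,0.55,0.87,0,0]])

```text
time: 17.88
tcp_pos: [0.4577, 0.0393, 0.1844]
ee_rot: [3.074, 0.012, 1.498]
ft_force: [0.1, 0.1, 0.4]
finger_gap: 0.0853
finger_force: 0.0
```

Emit:
servo_tool(motion=[[1,0,0,0,0,0,0]])

```text
time: 18.0
tcp_pos: [0.4578, 0.0391, 0.1837]
ee_rot: [3.075, 0.012, 1.498]
ft_force: [-0.0, 0.2, 0.4]
finger_gap: 0.0853
finger_force: 0.0
```

```bash
python3 - <<'E'
from plan import *
from fit import *
s=get_state();print(np.round(s['tcp_pos'],4),np.round(s['ee_rot'],3))
capture('wrist');m=camera_model('wrist');S=silhouettes('carrier','wrist')
p,i=fit('carrier',[.4354,.0455,-.065],[(m,S[0]['mask'].astype(float))],.012);print(p,i)
T0=np.pi/2+p[2]
a=plan([([p[0],p[1],.09],T0)],1);plan([([p[0],p[1],.0635],T0)],.6,start=a,step=.014)
E
```

```text
[0.4578 0.0391 0.1837] [3.075 0.012 1.498]
[ 0.43598188  0.04524203 -0.06049929] 0.9702793094306726
[[1,0.05,-0.24,0.78,0.27,0.05,-0.04],[1,0.04,-0.22,0.78,0.27,0.04,-0.04],[1,0.04,-0.21,0.79,0.26,0.05,-0.05]]
end [0.4359 0.0453 0.0899] 3
[[0.6,0,0,0.33,0,0,0],[0.6,0,0,0.33,0,0,0]]
end [0.4359 0.0453 0.0635] 2
```

Emit:
servo_tool(motion=[[1,0.07,-0.35,0.4,0.4,0.07,-0.06],[1,0.07,-0.32,0.5,0.4,0.07,-0.07],[1,0,0,0.6,0,0,0],[1,0,0,0,0,0,0]])

```text
time: 18.6
tcp_pos: [0.4316, 0.0464, 0.1217]
ee_rot: [-3.136, 0.001, 1.511]
ft_force: [0.5, -0.1, 0.4]
finger_gap: 0.0851
finger_force: 0.0
```

```bash
python3 - <<'E'
from plan import *
s=get_state();print(np.round(s['tcp_pos'],4),np.round(s['ee_rot'],3))
plan([([.4355,.0455,.063],1.507)],1,step=.015)
E
```

```text
[0.4316 0.0464 0.1217] [-3.136e+00  1.000e-03  1.511e+00]
[[1,0,0.03,0.37,-0.01,0,0.01],[1,-0.01,0.02,0.37,-0.02,0,0.01],[1,0,0.03,0.36,-0.01,0,0.02],[1,-0.01,0.02,0.37,-0.02,0.01,0.01]]
end [0.4354 0.0453 0.0629] 4
```

Emit:
servo_tool(motion=[[1,0,0.05,0.4,-0.03,0,0.02],[1,-0.02,0.05,0.4,-0.03,0,0.02],[1,0,0,0.4,0,0,0],[0.6,0,0,0.2,0,0,0],[0.5,0,0,0.05,0,0,0],[0,0,0,0,0,0,0],[0,0,0,0,0,0,0],[0,0,0,0,0,0,0],[0,0,0,0,0,0,0]])

```text
time: 19.73
tcp_pos: [0.4375, 0.0452, 0.0656]
ee_rot: [3.137, -0.0, 1.507]
ft_force: [-0.9, 0.6, 1.0]
finger_gap: 0.0147
finger_force: 64.3
```

```bash
python3 - <<'E'
from plan import *
a=plan([([.4365,.0452,.15],1.507)],0,step=.035)
a=plan([([.4965,-.13,.19],1.62),([.5440,-.3005,.16],1.749)],0,start=a)
E
```

```text
[[0,0,0,-0.7,0.02,0,0],[0,0,-0.01,-0.7,0.02,0,0],[0,0,-0.01,-0.71,0.02,0,-0.01]]
end [0.4364 0.0453 0.15  ] 3
[[0,-0.86,0.36,-0.2,0,0,-0.26],[0,-0.86,0.33,-0.2,0,0,-0.26],[0,-0.87,0.32,-0.2,0,0,-0.26],[0,-0.88,0.29,-0.2,0,0,-0.26],[0,-0.88,0.28,-0.2,0,0,-0.25],[0,-0.86,0.2,0.15,0,0,-0.3],[0,-0.87,0.17,0.15,0,0,-0.29],[0,-0.87,0.15,0.15,0,0,-0.3],[0,-0.88,0.13,0.15,0,0,-0.29],[0,-0.88,0.1,0.15,0,0,-0.3]]
end [ 0.544  -0.3006  0.1599] 10
```

Emit:
servo_tool(motion=[[0,0,0,-0.4,0,0,0],[0,0,0,-0.8,0,0,0],[0,0,0,-0.9,0,0,0]])

```text
time: 20.1
tcp_pos: [0.4365, 0.0452, 0.1501]
ee_rot: [3.139, 0.0, 1.507]
ft_force: [-0.1, -0.0, -1.8]
finger_gap: 0.0149
finger_force: 63.6
```

Emit:
servo_tool(motion=[[0,-0.86,0.36,-0.2,0,0,-0.26],[0,-0.86,0.33,-0.2,0,0,-0.26],[0,-0.87,0.32,-0.2,0,0,-0.26],[0,-0.88,0.29,-0.2,0,0,-0.26],[0,-0.88,0.28,-0.2,0,0,-0.25],[0,-0.86,0.2,0.15,0,0,-0.3],[0,-0.87,0.17,0.15,0,0,-0.29],[0,-0.87,0.15,0.15,0,0,-0.3],[0,-0.88,0.13,0.15,0,0,-0.29],[0,-0.88,0.1,0.15,0,0,-0.3],[0,0,0,0,0,0,0],[0,0,0,0,0,0,0]])

```text
time: 21.6
tcp_pos: [0.5438, -0.2999, 0.1597]
ee_rot: [3.138, -0.0, 1.748]
ft_force: [-0.7, -0.2, -1.8]
finger_gap: 0.0148
finger_force: 63.6
```

```bash
python3 - <<'E'
from h import *
s=get_state();print(np.round(s['tcp_pos'],4),np.round(s['ee_rot'],3),s['finger_gap'],s['ft_force'])
im=capture('wrist');m=camera_model('wrist')
P=np.array([.5440,-.3005,0]);r=R.from_euler('z',.178)
for q in ([[-.095,.059,.022],[.095,.059,.022],[-.026,.052,.006],[.026,.052,.006],[.026,-.052,.006],[-.026,-.052,.006]]):
    k=proj(m,r.apply(q)+P)[0];print(q,np.round(k,1));cv2.circle(im,(int(k[1]),int(k[0])),4,(0,0,255),1)
cv2.imwrite('pics/w6.png',im)
E
```

```text
[ 0.5438 -0.2999  0.1597] [ 3.138 -0.     1.748] 0.014784122675170633 [-0.71493835 -0.16748859 -1.7544002 ]
[-0.095, 0.059, 0.022] [142.6 173.1]
[0.095, 0.059, 0.022] [142.8 458.8]
[-0.026, 0.052, 0.006] [151.  279.3]
[0.026, 0.052, 0.006] [151.1 352.9]
[0.026, -0.052, 0.006] [286.4 349.3]
[-0.026, -0.052, 0.006] [286.4 282.9]
```

View pics/w6.png

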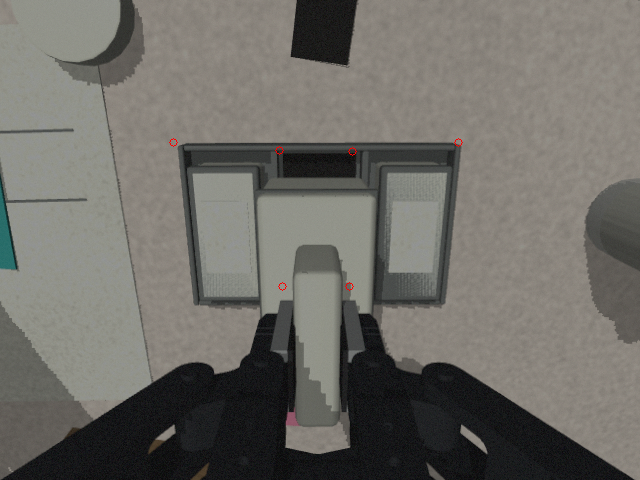

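The tray's edge runs from (179,143) to (460,144) and the liner from (281,152) to (357,152). They lie about 3 px (2 mm) right of the prediction, so I shift that and lower.

Emit:
servo_tool(motion=[[0,0,0.06,0.3,0,0,0],[0,0,0,0.6,0,0,0],[0,0,0,0.6,0,0,0],[0,0,0,0.5,0,0,0],[0,0,0,0.25,0,0,0],[0,0,0,0.1,0,0,0],[0,0,0,0,0,0,0],[0,0,0,0,0,0,0]])

```text
time: 22.65
tcp_pos: [0.5475, -0.3004, 0.0667]
ee_rot: [3.136, 0.002, 1.748]
ft_force: [-0.3, 0.8, -1.9]
finger_gap: 0.0149
finger_force: 63.7
```

Emit:
servo_tool(motion=[[0,0,-0.03,0.06,0,0,0],[0,0,0,0.04,0,0,0],[0,0,0,0.04,0,0,0],[0,0,0,0.02,0,0,0],[0,0,0,0,0,0,0],[0,0,0,0,0,0,0]])

```text
time: 23.4
tcp_pos: [0.5459, -0.3004, 0.0598]
ee_rot: [3.137, 0.001, 1.748]
ft_force: [-0.5, -0.1, 2.4]
finger_gap: 0.0147
finger_force: 64.1
```

Emit:
servo_tool(motion=[[0,0,0,0.02,0,0,0],[0,0,0,0,0,0,0],[1,0,0,0,0,0,0],[1,0,0,0,0,0,0],[1,0,0,-0.3,0,0,0],[1,0,0,-0.8,0,0,0],[1,0,0,-1,0,0,0],[1,0,0,-1,0,0,0],[1,0,0,0,0,0,0]])

```text
time: 24.52
tcp_pos: [0.5471, -0.3008, 0.1867]
ee_rot: [3.132, 0.004, 1.748]
ft_force: [0.8, -0.2, -0.0]
finger_gap: 0.0856
finger_force: 0.0
```

```bash
python3 - <<'E'
from fit import *
s=get_state();print(np.round(s['tcp_pos'],4),s['ft_force'])
im=capture('wrist');m=camera_model('wrist');S=silhouettes('carrier','wrist')
if S: print(S[0]['bbox'],fit('carrier',[.546,-.3,.178],[(m,S[0]['mask'].astype(float))],.006))
cv2.imwrite('pics/w7.png',im)
E
```

```text
[ 0.5471 -0.3008  0.1867] [ 0.81871257 -0.24810107 -0.03731706]
[276.7, 151.4, 74.4, 138.2] (array([ 0.54399604, -0.29911687,  0.17902705]), np.float64(0.9665502893332888))
```

View pics/w7.png

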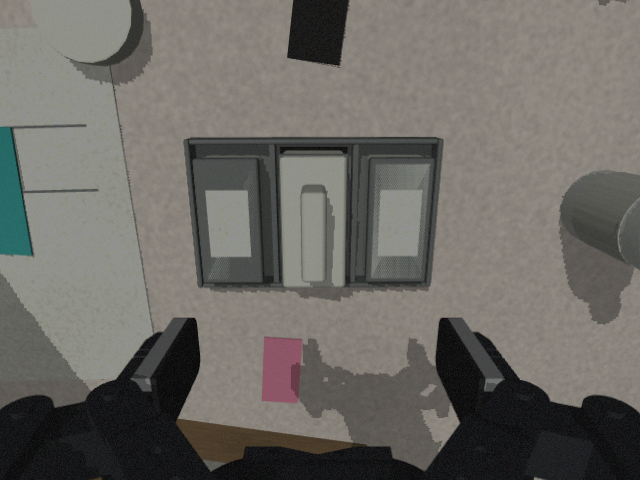

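The carrier stands level in the middle bay at (313,218), with both flat boxes untouched and the gripper clear. Handing in.

```bash
python3 -c "
from plant import *
print(close_job())"
```

```text
the job is handed in; nothing more can be done
None
```

I scanned the carrier on the plate with one full trigger squeeze of about a second, then set it upright in the tray's free middle bay, let go and handed the job in at about 25 s.

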